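# Slide the stone slab into its dock and lay the mallet in its rest

### The arm

A 7-joint arm with a two-finger parallel gripper is mounted at the origin on the work surface. World frame = base frame: x ahead of the robot, y to its left, z up, the work surface at z = 0. Lengths are in mm, angles in rad, forces in N, time in s.
With the tool pointing down it reaches from about 400 to 875 mm from the base axis. Payload 4.4 kg.
Tool frame: the origin (TCP) lies between the finger pads; the fingertips stand 17 mm ahead of it and the grasp point (between the pads) lies 2 mm behind it; z points along the fingers, y is the line along which they close (so a half turn about z gives the same grasp; the last joint's range is limited). The gripper opens to 85 mm and grips with 20 to 120 N. Pads are 22 mm wide; open, the fingers measure 114 mm over their backs; the gripper's body (76 mm by 85 mm) begins 54 mm behind the grasp point. The pads swing forward as they close: fully open they stand 13 mm farther back than shut.
Start: joints at [-1.385, 0.628, 0.038, 1.517, -0.027, 0.996, -0.02], TCP at [161.921, 629.523, 248.313] pointing down, gripper open.
Joint ranges: [-3.06, 3.06], [-0.37, 2.12], [-1.25, 1.32], [0.18, 2.47], [-1.1, 4.24], [0.23, 1.98], [-2.94, 2.94]. Speed limits (rad/s): [2.57, 2.57, 3.14, 3.14, 3.14, 3.14, 3.14].

### API

Orientations are given as [roll, pitch, yaw] about the fixed x, y, z axes, in that order (R = Rz(yaw) Ry(pitch) Rx(roll)).
In Python, from cell import sensors, get_image, ctrl gives the robot as it stands.
- The arm moves only by the tool send_rows, never from a script. Its argument "series" is a list of rows, each a list of 3 entries, a list of its own where there are three numbers: the finger opening in mm, from 0 to 85.4, then the shift along the world's x, y, z in units of 60 mm (1.0 is 60 mm), then the turn, a rotation vector about the world's x, y, z in units of 5 degrees (1.0 is 5 degrees). A call has 1 to 8 rows; each row shifts and turns the commanded pose from where the row before left it; what a row does not reach is not made up. A row lasts 1/8 s, in which the tool goes at most 62.5 mm and 10.7 degrees, less where a joint would pass 70% of its speed; a pose out of reach is approached as far as the arm can. A call is refused whole if a number of a shift passes 1 or a number of a turn 1, either way. A call with a gripper value outside its range is refused whole. The fingers move at their own pace and stop on an object; the grip force is fixed at half the most. Time passes only in rows, so rows that do not move let the fingers close. It gives the time, the measured TCP pose, the force, the opening and the grip force at its end, in the units of the state.
- sensors.read_state(): the state, without advancing time (a new reading comes with each control period).
- get_image(name): name is "scene" or "top"; returns a dict with "img" (400x640x3 uint8, red, green, blue), "depth" (400x640 float32, mm along the optical axis (not along the pixel's ray), 0 where there is no reading), "vfov" (degrees; the focal length in pixels is half the picture's height over the tangent of half this angle, whatever the lens; pixels are square), "cx", "cy" (the principal point, pixels), "world_to_cam" (4x4, takes a point from world to camera coordinates). Camera axes: x right, y down, z forward; pixel columns grow to the right and rows downward; lengths in mm; the calibration is good to about 2 mm. A picture is of the moment at which its call begins.
- ctrl.finish_job(): hands the job in; it is judged then, once.
The state is a dict: "clock": time; "qpos": joint angles; "qd": joint speeds; "tau": joint torques, N m; "eef_pos": TCP position; "tool_rot": TCP orientation; "force": force on the tool from outside, world axes, zero at the start; "torque": the same for the moment, N m; "width": finger opening in mm; "gripper_force": force on a finger pad.
Only numpy, scipy, OpenCV 4.12 (cv2) and the standard library are available. Lean on these libraries where they do the work, as an engineer would, in place of code of your own. Each camera call takes 0.05 s, during which the arm holds its last target. There are 200 camera calls.

### The job

Get the leather-punching station ready: slide the stone slab flat along the bench, without lifting it, straight into the three-sided wooden dock until it is fully home against the back wall, and lay the wooden mallet, which lies in the slab's way, in its raised rest with the head down in the trough and the handle in the notch. Leave the hammer, jar, spool and everything else on the bench where they are.

Things in the scene. Friction and masses are not known exactly. Their poses are not given: they have to be found in the camera images.
- slab: Pale stone slab lying flat, 120 mm long (its x) by 95 mm wide (its y) by 24 mm thick, about 0.7 kg: too broad for the gripper; it slides when its sides are pushed (about 3 to 8 N). Origin: centre of its underside. Either end may go first.
- mallet: Wooden mallet lying on the bench, about 0.3 kg. Head: cylinder 56 mm across, 90 mm long, axis along the mallet's y. Handle: dark round bar from the head along -x, ending at x = -230 mm. Origin: on the bench under the head's centre, which is 28 mm above it. Centre of mass at x = -32 mm. Its z is vertical when it lies on the bench and equally when seated in the rest.
- mallet_grip (a point): Point on the mallet's handle axis 62 mm behind the head's centre, 23 mm above the mallet's underside, axes as the mallet's. The handle is 22 mm thick; its axis sinks evenly from 28 mm high under the head's centre to 11 mm high at its end.
- dock_home (a point): Centre of the slab's underside when home in the fixed wooden dock, a three-sided frame without floor, walls 20 mm high and 16 mm thick. x points from the open mouth to the back wall, z up. Back wall's inner face at x = +60 mm, side walls' at y = +-49.5 mm (2 mm beside the slab), from x = +60 to -30 mm. The slab's long side goes along x; home, its near end is at x = -60 mm.
- dock_mouth (a point): Middle of the dock's mouth on the bench, 60 mm before dock_home, same axes. From 30 mm inside it out to here the side walls flare from y = +-50 mm to inner faces at about y = +-70 mm, outer corners at +-85 mm.
- rest_seat (a point): Where the mallet's origin comes when seated on the fixed wooden rest: 50 mm above the bench, x along the mallet's x (handle to -x). Here is a trough of slanted boards along y, 84 mm wide, open above, reaching to x = +-37 mm and 18 mm above the point, with a 36 mm gap for the handle on the -x side. Base 220 x 80 x 12 mm, centred at x = -60 mm.
- rest_notch (a point): Middle of the floor of the rest's handle notch, 140 mm behind rest_seat (-x) and 56 mm above the bench, same axes. Upright notch 30 mm wide between two prongs 12 mm thick, 25 mm tall, on a post 14 mm thick in x. The seated mallet lies just as on the bench, only 50 mm higher.
- jar: Bystander, leave alone: amber glass jar with a white cap, 54 mm across, 68 mm tall. Origin: centre of its underside.
- spool: Bystander, leave alone: cork-coloured spool, 44 mm across, 50 mm tall. Origin: centre of its underside.
- tin: Bystander, leave alone: low aluminium tin, 60 mm across, 35 mm tall. Origin: centre of its underside.
- hammer: Bystander, leave alone: ordinary hammer with a steel head and pale wooden handle, lying on the bench (not the mallet). Origin: on the bench under it.
- awl: Bystander, leave alone: thin steel spike with a dark wooden handle, lying on the bench. Origin: on the bench under it.
- can: Bystander, leave alone: small can, 52 mm across, 60 mm tall. Origin: centre of its underside.
- slicker: Bystander, leave alone: turned dark-wood edge slicker standing up, 36 mm across, 62 mm tall. Origin: centre of its underside.

How it is judged:
By the outcome, as a careful person would: the job done as asked, in the order asked, and still so for the second after the job is handed in, with the robot touching nothing.
It also fails if it takes over 72 s, if anything falls off the work surface, if the arm or the gripper's body presses on something with over 40 N, if the wrist force passes 120 N, or if a joint passes its speed limit or range.

## Working session

There is one attempt and no reset: what is moved stays moved. The work goes in short steps, Python scripts to look and compute and a tool call to move; the robot and the scene stay as the last step left them, time stands still between calls to the robot, and variables do not carry over. Pictures are saved under pics/ and viewed, at most 10 in all, crops included, and the job is handed in when it is done.

Besides the shell and the picture viewer there is one more tool, called after ">>>" as name(argument=value, ...) on one line, values as JSON. send_rows: Moves the arm, as the interface text tells. Its arguments: {"type":"object","properties":{"series":{"type":"array"}},"required":["series"]}

```bash
mkdir -p pics; cat > h.py <<'E'
import numpy as np, cv2
from cell import sensors, get_image, ctrl
def cam(n):
    d=get_image(n); d['f']=200/np.tan(np.radians(d['vfov'])/2); d['W']=np.linalg.inv(d['world_to_cam']); return d
def ray(d,px,z):
    px=np.atleast_2d(np.array(px,float)); v=np.c_[(px[:,0]-d['cx'])/d['f'],(px[:,1]-d['cy'])/d['f'],np.ones(len(px))]
    w=v@d['W'][:3,:3].T; o=d['W'][:3,3]; return o+w*((z-o[2])/w[:,2])[:,None]
def cloud(d):
    v,u=np.mgrid[:400,:640]; z=d['depth']
    p=np.stack([(u-d['cx'])/d['f']*z,(v-d['cy'])/d['f']*z,z],-1)
    return p@d['W'][:3,:3].T+d['W'][:3,3]
E
python3 - <<'E'
from h import *
for n in ('top','scene'):
    d=cam(n); np.savez(n+'.npz',**d); cv2.imwrite(f'pics/{n}0.png',d['img'][:,:,::-1]); print(n,d['W'][:3,3],d['f'],d['W'][:3,:3].round(2).tolist())
print(sensors.read_state())
E
```

```text
top [ 358.15251791  -48.3618156  1050.21298119] 394.19946118508494 [[0.14, -0.97, 0.2], [-0.99, -0.14, 0.02], [0.0, -0.2, -0.98]]
scene [1253.74643462  567.31769248  726.68166883] 438.79011905963836 [[-0.67, 0.42, -0.61], [0.74, 0.41, -0.54], [0.02, -0.81, -0.59]]
{'clock': 0.1, 'qpos': array([-1.38479815,  0.62924653,  0.03843019,  1.51826613, -0.02700168,
        0.99636857, -0.01993757]), 'qd': array([-0.00085147,  0.00021141,  0.00038329, -0.00522691,  0.00046586,
        0.00074415,  0.0004983 ]), 'tau': array([ 2.69123724e-03, -5.64533365e+01,  1.23020992e+00, -1.93972868e+01,
        1.12890039e-02,  5.43668662e-03, -1.78198610e-05]), 'eef_pos': array([161.76897059, 628.97741685, 247.48599336]), 'tool_rot': array([-3.13982147e+00,  8.04520550e-06,  2.88986783e+00]), 'force': array([-0.09949198,  0.0382488 , -0.42472375]), 'torque': array([-0.01172705,  0.06760881, -0.02374835]), 'gripper_force': 0.0, 'width': 85.46895239755008}
```

View pics/top0.png

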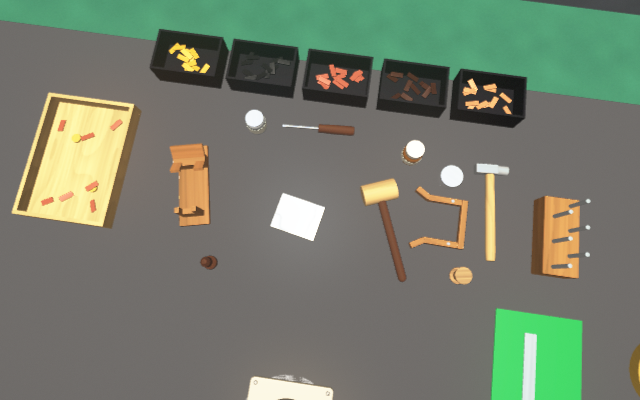

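View pics/scene0.png

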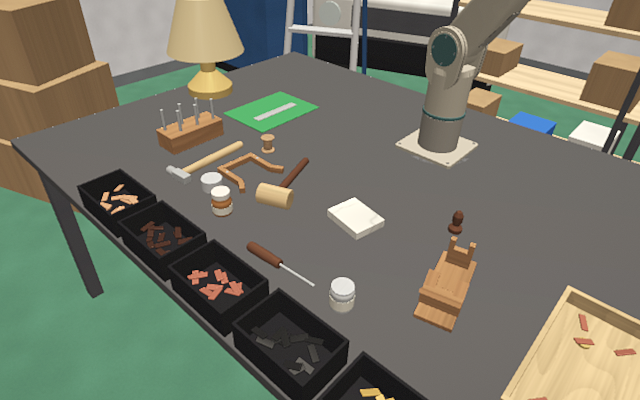

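The top view shows the slab at (298,217), the mallet head at (380,191) with its handle to (402,278), and the dock at (440,220) with its mouth facing left. The rest is at (190,185), with the trough at (187,157) and the prongs at (185,210). The scene view agrees: trough at (440,300), prongs at (460,248). The mallet lies between the slab and the dock.

```bash
cat > m.py <<'E'
from h import *
d=cam('top'); P=cloud(d); hsv=cv2.cvtColor(d['img'],cv2.COLOR_RGB2HSV)
def roi(m,x0,y0,x1,y1):
    o=np.zeros((400,640),np.uint8); o[y0:y1,x0:x1]=m[y0:y1,x0:x1]; return o
H=P[:,:,2]
print('bench z',np.median(H[300:380,100:240]))
E
cat > m1.py <<'E'
from m import *
# slab
m=roi((hsv[:,:,1]<40)&(hsv[:,:,2]>150),260,180,340,250)
c=max(cv2.findContours(m.astype(np.uint8),0,1)[0],key=cv2.contourArea)
w=ray(d,c[:,0,:],24)[:,:2].astype(np.float32); print('slab',cv2.minAreaRect(w),cv2.boxPoints(cv2.minAreaRect(w)).round(1).tolist(), 'h',np.median(H[m>0]))
# mallet head, handle via colour
for n,lo,hi,r in (('head',(12,90,120),(30,255,255),(350,170,403,212)),('handle',(0,60,20),(14,255,110),(370,195,412,290))):
    m=roi(cv2.inRange(hsv,lo,hi),*r); c=max(cv2.findContours(m,0,1)[0],key=cv2.contourArea)
    mm=np.zeros_like(m); cv2.drawContours(mm,[c],-1,255,-1)
    p=P[(mm>0)&(d['depth']>0)]; print(n,cv2.minAreaRect(c),len(p),'hmax',np.percentile(p[:,2],[2,50,98]).round(1))
    for z in (28,20): print('  plane',z,[np.round(t,2) for t in cv2.minAreaRect(ray(d,c[:,0,:],z)[:,:2].astype(np.float32))])
    if n=='head':
        q=p[p[:,2]>48]; print('  ridge mean',q.mean(0).round(1))
# dock
m=roi(cv2.inRange(hsv,(5,100,60),(18,255,255)),405,180,474,255); c=max(cv2.findContours(m,0,1)[0],key=cv2.contourArea)
p=P[m>0]; t=p[(p[:,2]>15)&(p[:,2]<25)]; print('dock h',np.percentile(p[:,2],[5,50,95]).round(1),cv2.minAreaRect(t[:,:2].astype(np.float32)))
a=cv2.approxPolyDP(c,2,True)[:,0,:]; print(np.c_[a,ray(d,a,20)[:,:2].round(1)].tolist())
# rest
m=roi(cv2.inRange(hsv,(5,100,30),(18,255,255)),160,135,220,235); p=P[m>0]
for lo,hi in ((4,20),(20,45),(45,62),(62,75),(75,95)):
    s=p[(p[:,2]>lo)&(p[:,2]<hi)]; print('rest',lo,len(s), cv2.minAreaRect(s[:,:2].astype(np.float32)) if len(s)>4 else '')
cv2.imwrite('pics/crop.png',cv2.resize(np.hstack([d['img'][130:250,150:240],d['img'][165:285,345:485]]),None,fx=3.4,fy=3.4,interpolation=2)[:,:,::-1])
E
python3 m1.py
```

```text
bench z -0.8657870975898732
slab ((509.8976745605469, 48.17085266113281), (122.2550048828125, 97.0985107421875), 78.83676147460938) [[450.3999938964844, -2.4000000953674316], [545.7000122070312, -21.200000762939453], [569.4000244140625, 98.69999694824219], [474.1000061035156, 117.5]] h 23.36713147441469
head ((379.3358459472656, 191.39939880371094), (20.692401885986328, 36.40618133544922), 76.50426483154297) 739 hmax [21.  51.3 57.7]
  plane 28 [array([ 606.02, -157.89]), array([55.94, 98.  ]), np.float64(21.89)]
  plane 20 [array([ 607.96, -158.75]), array([56.38, 98.77]), np.float64(21.89)]
  ridge mean [ 603.6 -156.3   53.2]
handle ((388.87615966796875, 242.57052612304688), (81.87704467773438, 6.935707092285156), 70.64100646972656) 120 hmax [-1.8 20.4 30.6]
  plane 28 [array([ 476.38, -196.99]), array([210.05,  17.83]), np.float64(25.84)]
  plane 20 [array([ 477.3 , -198.15]), array([211.7 ,  17.97]), np.float64(25.84)]
dock h [ 8.7 19.3 22.8] ((552.36181640625, -324.64605712890625), (140.94720458984375, 164.307861328125), 88.3060073852539)
[[419.0, 186.0, 637.7, -262.4], [415.0, 
[... 322 characters left out ...]
, -393.3], [454.0, 199.0, 615.5, -358.4], [452.0, 203.0, 603.9, -354.0], [452.0, 198.0, 617.5, -352.9], [430.0, 195.0, 617.3, -293.9]]
rest 4 1506 ((557.1729736328125, 341.2427062988281), (220.7819061279297, 80.85926818847656), 12.907258033752441)
rest 20 220 ((550.050048828125, 331.74639892578125), (159.18321228027344, 85.95132446289062), 18.520265579223633)
rest 45 592 ((562.215087890625, 342.24285888671875), (185.23475646972656, 85.53353118896484), 13.50149154663086)
rest 62 228 ((561.7723388671875, 342.1835632324219), (183.6945037841797, 84.99333190917969), 13.05174446105957)
rest 75 61 ((479.5601501464844, 321.93719482421875), (14.158953666687012, 53.94347381591797), 12.480704307556152)
```

View pics/crop.png

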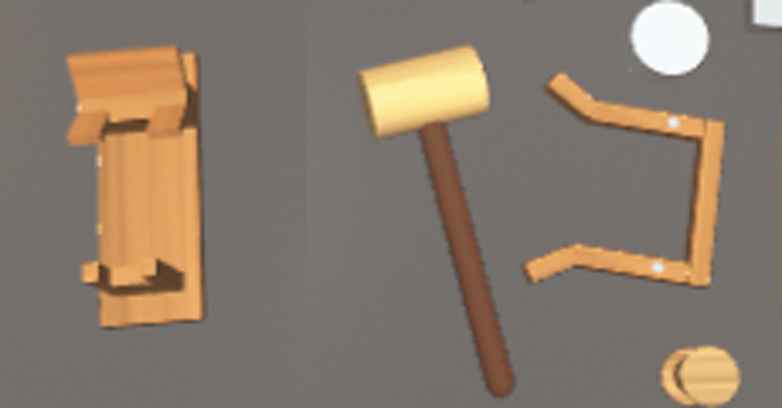

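The crop shows the rest with its trough at the top and prongs at the bottom, the mallet handle running down-right, and the dock opening to the left. One refinement of the mallet, dock and slab, then I move.

```bash
cat > m2.py <<'E'
from m import *
m=roi(cv2.inRange(hsv,(0,60,20),(14,255,110)),370,195,412,290)
C=[];
for v in range(210,276,3):
    u=np.where(m[v]>0)[0]
    if len(u)>3: C.append((u.mean(),v))
C=np.array(C); o=np.array([606.,-158]); a=np.radians(22)
for _ in range(10):
    z=np.array([28-17/230*np.linalg.norm(ray(d,c,20)[0,:2]-o) for c in C])
    w=np.vstack([ray(d,c,zz) for c,zz in zip(C,z)])[:,:2]
    vx,vy,x0,y0=cv2.fitLine(w.astype(np.float32),2,0,.01,.01).ravel()
print('handle yaw',np.degrees(np.arctan2(vy,vx)),'y at x=606: ',y0+(606-x0)*vy/vx,'x at y=-158',x0+(-158-y0)*vx/vy)
v=np.where(m.any(1))[0].max(); u=np.where(m[v])[0].mean(); print('tail',ray(d,(u,v),11))
# head ridge points
h=roi(cv2.inRange(hsv,(12,90,120),(30,255,255)),350,170,403,212)>0; p=P[h&(H>25)&(H<62)]
print('head cloud rect',cv2.minAreaRect(p[:,:2].astype(np.float32)),np.median(p,0))
# dock top faces
g=roi(cv2.inRange(hsv,(5,100,60),(18,255,255)),405,180,474,255)>0; p=P[g&(H>17)&(H<22.5)]
def fl(q,n): 
    vx,vy,x0,y0=cv2.fitLine(q[:,:2].astype(np.float32),cv2.DIST_HUBER,0,.01,.01).ravel(); print(n,len(q),np.degrees(np.arctan2(vy,vx)),x0,y0, q[:,:2].min(0),q[:,:2].max(0))
s=p[(p[:,1]<-300)&(p[:,1]>-370)]; fl(s[s[:,0]<553],'right'); fl(s[s[:,0]>553],'left'); fl(p[(p[:,1]<-376)&(p[:,0]>505)&(p[:,0]<600)],'back')
s=roi((hsv[:,:,1]<40)&(hsv[:,:,2]>150),260,180,340,250)>0; p=P[s&(H>21)&(H<26)]; print('slab cloud',cv2.minAreaRect(p[:,:2].astype(np.float32)),p[:,:2].mean(0))
E
python3 m2.py
```

```text
bench z -0.8668482689764687Traceback (most recent call last):
  File "m2.py", line 10, in <module>
    w=np.vstack([ray(d,c,zz) for c,zz in zip(C,z)])[:,:2]
      ~~~~~~~~~^^^^^^^^^^^^^^^^^^^^^^^^^^^^^^^^^^^^
    return _nx.concatenate(arrs, 0, dtype=dtype, casting=casting)
           ~~~~~~~~~~~~~~~^^^^^^^^^^^^^^^^^^^^^^^^^^^^^^^^^^^^^^^
ValueError: need at least one array to concatenate
```

```bash
python3 -c "
from m import *
print(hsv[240,385:402].tolist())"; sed -i 's/(0,60,20),(14,255,110)/(0,80,40),(14,255,200)/' m2.py; python3 m2.py
```

```text
bench z -0.8725332658847265
[[15, 17, 117], [13, 15, 117], [11, 33, 109], [10, 120, 96], [10, 134, 114], [10, 137, 123], [11, 127, 124], [10, 128, 128], [10, 131, 128], [10, 137, 125], [10, 127, 116], [11, 69, 107], [11, 17, 117], [15, 17, 117], [15, 18, 116], [15, 17, 117], [13, 16, 115]]
bench z -0.8920256668275215
handle yaw 22.435156 y at x=606:  -155.9434 x at y=-158 601.019
tail [[ 382.54896902 -244.8277187    11.        ]]
head cloud rect ((604.01171875, -156.40756225585938), (54.644432067871094, 89.96621704101562), 22.108781814575195) [ 599.47336195 -155.43048597   50.07114048]
right 130 86.38215 494.77518 -333.8023 [ 487.02144468 -368.61345912] [ 503.85488754 -300.46703455]
left 114 85.536896 609.8854 -330.18005 [ 601.86703435 -369.27349364] [ 618.8715605  -300.36983529]
back 179 -3.932917 551.1607 -385.2181 [ 505.00168842 -395.16557512] [ 599.85885145 -377.17478057]
slab cloud ((509.236083984375, 47.236106872558594), (120.02169799804688, 95.16349792480469), 78.92237854003906) [508.79423257  46.71031856]
```

>>> send_rows(series=[[85,[0.4,-0.84,-0.1],[0,0,0.46]],[85,[0.4,-0.84,-0.1],[0,0,0.46]],[85,[0.4,-0.84,-0.1],[0,0,0.46]],[85,[0.4,-0.84,-0.1],[0,0,0.46]],[85,[0.4,-0.84,-0.1],[0,0,0.46]],[85,[0.4,-0.84,-0.1],[0,0,0.46]],[85,[0.4,-0.84,-0.1],[0,0,0.46]],[85,[0.4,-0.84,-0.1],[0,0,0.46]]])

```text
clock: 1.3
eef_pos: [354.8, 224.9, 200.4]
tool_rot: [3.141, 0.001, -3.071]
force: [1.6, -0.3, -0.0]
width: 85.1
gripper_force: 0.0
```

>>> send_rows(series=[[85,[0.4,-0.84,-0.1],[0,0,0.46]],[85,[0.4,-0.84,-0.1],[0,0,0.46]],[85,[0.4,-0.84,-0.1],[0,0,0.46]],[85,[0.4,-0.84,-0.1],[0,0,0.46]],[85,[0.4,-0.84,-0.1],[0,0,0.46]],[85,[0.4,-0.84,-0.1],[0,0,0.46]],[85,[0,0,0],[0,0,0]],[85,[0,0,0],[0,0,0]]])

```text
clock: 2.3
eef_pos: [497.5, -75.8, 164.2]
tool_rot: [3.141, -0.001, -2.832]
force: [-0.4, 0.7, -0.1]
width: 84.9
gripper_force: 0.0
```

>>> send_rows(series=[[85,[0.41,-0.87,-0.3],[0,0,0.46]],[85,[0.41,-0.86,-0.3],[0,0,0.46]],[85,[0,0,-0.2],[0,0,0]],[85,[0,0,0],[0,0,0]]])

```text
clock: 2.8
eef_pos: [546.0, -177.4, 115.5]
tool_rot: [3.139, -0.002, -2.749]
force: [-0.9, 0.6, 0.5]
width: 85.1
gripper_force: 0.0
```

```bash
python3 - <<'E'
from h import *
for n in('top','scene'):
    d=cam(n); cv2.imwrite(f'pics/{n}1.png',d['img'][:,:,::-1])
s=sensors.read_state();print(s['eef_pos'],s['tool_rot'])
a=cv2.imread('pics/top1.png')[140:300,320:500];b=cv2.imread('pics/scene1.png')[100:260,180:380]
cv2.imwrite('pics/c1.png',cv2.resize(np.hstack([a,b]),None,fx=2.1,fy=2.1))
E
```

```text
[ 546.98882172 -177.07569502  116.72301989] [ 3.14021147e+00  1.60710452e-04 -2.74777491e+00]
```

View pics/c1.png

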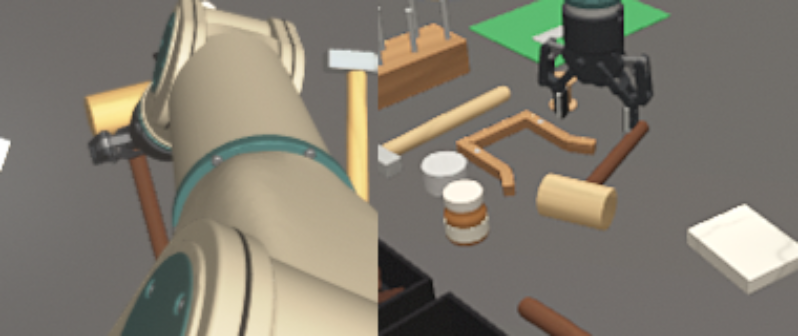

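The scene crop shows the open gripper straddling the handle behind the mallet head. Nothing is touching. Descending to grip.

>>> send_rows(series=[[85,[0,-0.05,-0.5],[0,0,0]],[85,[0,0,-0.5],[0,0,0]],[85,[0,0,-0.4],[0,0,0]],[85,[0,0,-0.2],[0,0,0]],[85,[0,0,0],[0,0,0]],[85,[0,0,0],[0,0,0]]])

```text
clock: 3.65
eef_pos: [547.9, -182.7, 21.4]
tool_rot: [-3.141, 0.001, -2.751]
force: [0.2, 0.4, 0.6]
width: 85.4
gripper_force: 0.0
```

>>> send_rows(series=[[10,[0,0,0],[0,0,0]],[10,[0,0,0],[0,0,0]],[10,[0,0,0],[0,0,0]],[10,[0,0,0],[0,0,0]],[10,[0,0,0],[0,0,0]],[10,[0,0,0],[0,0,0]]])

```text
clock: 4.4
eef_pos: [546.7, -182.1, 20.7]
tool_rot: [3.141, -0.001, -2.75]
force: [-2.5, 1.7, 5.7]
width: 20.4
gripper_force: 58.4
```

>>> send_rows(series=[[10,[0,0,0.2],[0,0,0]],[10,[0,0,0.4],[0,0,0]],[10,[0,0,0.5],[0,0,0]],[10,[0,0,0.5],[0,0,0]],[10,[0,0,0.3],[0,0,0]],[10,[0,0,0],[0,0,0]],[10,[0,0,0],[0,0,0]]])

```text
clock: 5.28
eef_pos: [546.3, -182.9, 133.6]
tool_rot: [3.141, -0.001, -2.751]
force: [-0.1, 0.0, -4.5]
width: 20.3
gripper_force: 58.9
```

```bash
python3 - <<'E'
from h import *
d=cam('scene'); P=cloud(d); hsv=cv2.cvtColor(d['img'],cv2.COLOR_RGB2HSV)
m=cv2.inRange(hsv,(12,90,110),(30,255,255)); m[:,:220]=0;m[:,400:]=0;m[:80]=0;m[260:]=0
p=P[(m>0)&(P[:,:,2]>40)]; print(len(p),p.min(0),p.max(0),np.median(p,0))
cv2.imwrite('pics/c2.png',cv2.resize(d['img'][80:240,200:400,::-1],None,fx=3,fy=3))
s=sensors.read_state();print(s['force'],s['width'])
E
```

```text
740 [ 189.03895244 -871.52465786   40.02130796] [ 740.06696739 -105.24606365  175.14341514] [ 620.80342809 -149.2333373   142.97867684]
[-0.19089321  0.49530539 -2.17122843] 20.537317282078703
```

View pics/c2.png

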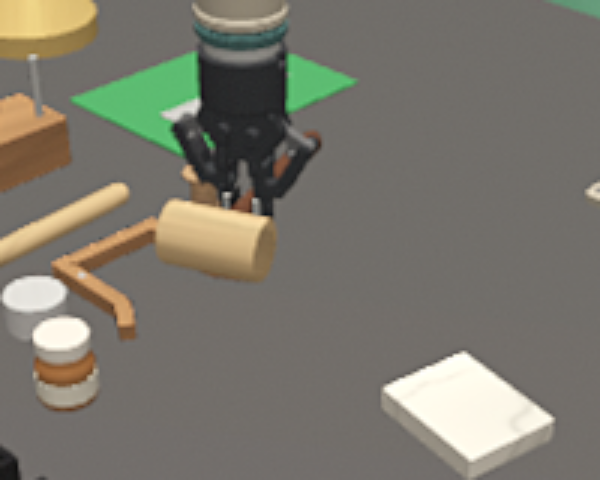

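The crop shows the mallet held level above the bench, with its head at (215,240) and the dock and bystanders untouched.

>>> send_rows(series=[[10,[0,0.3,0],[0,0,-0.1]],[10,[0.02,0.6,0],[0,0,-0.2]],[10,[0.02,0.8,0],[0,0,-0.2]],[10,[0.02,0.8,0],[0,0,-0.2]],[10,[0.02,0.8,0],[0,0,-0.2]],[10,[0.02,0.8,0],[0,0,-0.2]],[10,[0.02,0.8,0],[0,0,-0.2]],[10,[0.02,0.8,0],[0,0,-0.2]]])

```text
clock: 6.32
eef_pos: [554.2, 162.3, 133.6]
tool_rot: [3.141, -0.001, -2.881]
force: [0.1, 0.1, -3.4]
width: 20.2
gripper_force: 59.0
```

>>> send_rows(series=[[10,[0,0.8,0],[0,0,-0.1]],[10,[0,0.8,0],[0,0,-0.2]],[10,[0,0.8,0],[0,0,-0.1]],[10,[0,0.5,0],[0,0,-0.1]],[10,[0,0.1,0],[0,0,0]],[10,[0,0,0],[0,0,0]],[10,[0,0,0],[0,0,0]]])

```text
clock: 7.2
eef_pos: [555.6, 337.1, 134.0]
tool_rot: [-3.14, -0.001, -2.928]
force: [0.5, -0.6, -4.3]
width: 20.1
gripper_force: 59.1
```

```bash
cat > s.py <<'E'
from h import *
import sys
s=sensors.read_state(); print(s['eef_pos'].round(1),np.degrees(s['tool_rot']).round(2)%360,s['force'].round(1))
E
python3 s.py
```

```text
[555.6 337.1 134. ] [180.09 359.94 192.26] [ 0.5 -0.6 -4.3]
```

>>> send_rows(series=[[10,[-0.02,0.05,0],[0,0,0.12]],[10,[0,0,0],[0,0,0]],[10,[0,0,0],[0,0,0]]])

```text
clock: 7.58
eef_pos: [554.4, 341.9, 134.4]
tool_rot: [3.142, 0.0, -2.916]
force: [-0.1, -0.1, -3.8]
width: 20.2
gripper_force: 59.1
```

```bash
python3 s.py; python3 - <<'E'
from h import *
d=cam('scene'); P=cloud(d); hsv=cv2.cvtColor(d['img'],cv2.COLOR_RGB2HSV)
m=cv2.inRange(hsv,(12,90,110),(30,255,255)); m[:,:360]=0;m[:,540:]=0
p=P[(m>0)&(P[:,:,2]>85)&(P[:,:,2]<180)]; print(len(p),np.percentile(p,[1,99],0).round(1))
a=d['img'][170:350,370:550,::-1]
d=cam('top'); b=d['img'][110:290,130:290,::-1]
cv2.imwrite('pics/c3.png',cv2.resize(np.hstack([a,b]),None,fx=2.3,fy=2.3))
E
```

```text
[554.4 341.9 134.4] [180.     0.   192.95] [-0.1 -0.1 -3.8]
905 [[-1297.4  -177.8   124.5]
 [  653.1   405.8   168.3]]
```

View pics/c3.png

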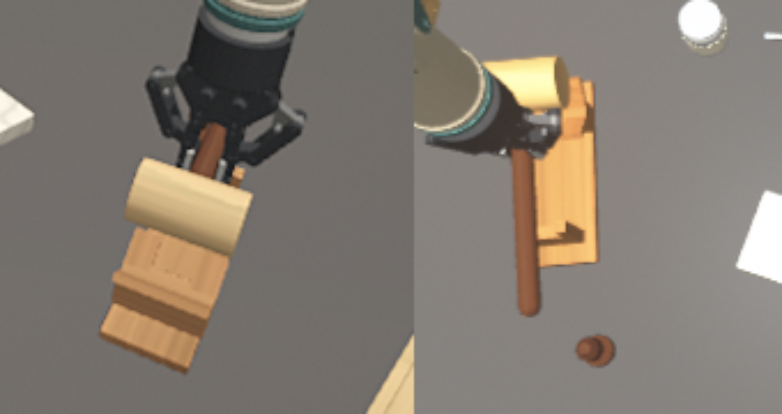

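The head is above the trough and the handle lines up with the notch in both crops. Lowering.

>>> send_rows(series=[[10,[0,-0.03,-0.2],[0,0,0]],[10,[0,0,-0.3],[0,0,0]],[10,[0,0,-0.2],[0,0,0]],[10,[0,0,-0.1],[0,0,0]],[10,[0,0,-0.1],[0,0,0]],[10,[0,0,-0.05],[0,0,0]],[10,[0,0,0],[0,0,0]]])

```text
clock: 8.55
eef_pos: [554.4, 340.5, 77.4]
tool_rot: [3.141, 0.0, -2.915]
force: [-0.9, -0.2, -3.7]
width: 20.5
gripper_force: 59.1
```

>>> send_rows(series=[[10,[0,0,-0.04],[0,0,0]],[10,[0,0,-0.04],[0,0,0]],[10,[0,0,-0.02],[0,0,0]],[10,[0,0,0],[0,0,0]],[10,[0,0,0],[0,0,0]]])

```text
clock: 9.18
eef_pos: [554.2, 340.5, 71.4]
tool_rot: [3.141, -0.0, -2.915]
force: [-0.9, 1.1, -2.8]
width: 20.2
gripper_force: 59.2
```

>>> send_rows(series=[[10,[0,0,-0.02],[0,0,0]],[10,[0,0,0],[0,0,0]],[26,[0,0,0],[0,0,0]],[32,[0,0,0],[0,0,0]],[40,[0,0,0],[0,0,0]],[60,[0,0,0],[0,0,0]],[60,[0,0,0],[0,0,0]],[60,[0,0,0],[0,0,0]]])

```text
clock: 10.18
eef_pos: [554.3, 340.3, 70.1]
tool_rot: [-3.142, -0.0, -2.915]
force: [0.6, -1.2, -0.5]
width: 60.2
gripper_force: 0.0
```

>>> send_rows(series=[[60,[0,0,0.3],[0,0,0]],[60,[0,0,0.6],[0,0,0]],[60,[0,0,0.6],[0,0,0]],[60,[-0.3,-0.6,0.3],[0,0,0]],[60,[-0.2,-0.8,0],[0,0,0]],[60,[0,-0.8,0],[0,0,0]],[60,[0,-0.4,0],[0,0,0]],[85,[0,0,0],[0,0,0]]])

```text
clock: 11.18
eef_pos: [525.0, 182.0, 179.4]
tool_rot: [-3.141, 0.001, -2.919]
force: [-0.3, 0.5, -0.4]
width: 76.3
gripper_force: 0.0
```

```bash
python3 s.py; python3 - <<'E'
from h import *
d=cam('scene'); P=cloud(d); hsv=cv2.cvtColor(d['img'],cv2.COLOR_RGB2HSV)
m=cv2.inRange(hsv,(14,90,110),(30,255,255)); m[:,:400]=0;m[:,510:]=0;m[:220]=0;m[330:]=0
p=P[(m>0)&(P[:,:,2]>60)&(P[:,:,2]<180)]; print(len(p),np.percentile(p,[1,50,99],0).round(1))
a=d['img'][170:350,370:550,::-1]
d=cam('top'); b=d['img'][110:290,130:290,::-1]
cv2.imwrite('pics/c4.png',cv2.resize(np.hstack([a,b]),None,fx=2.3,fy=2.3))
E
```

```text
[525.  182.  179.4] [1.8005e+02 8.0000e-02 1.9274e+02] [-0.3  0.5 -0.4]
1120 [[474.9 306.5  61.2]
 [640.5 359.3  82.4]
 [658.3 404.5 104.2]]
```

View pics/c4.png

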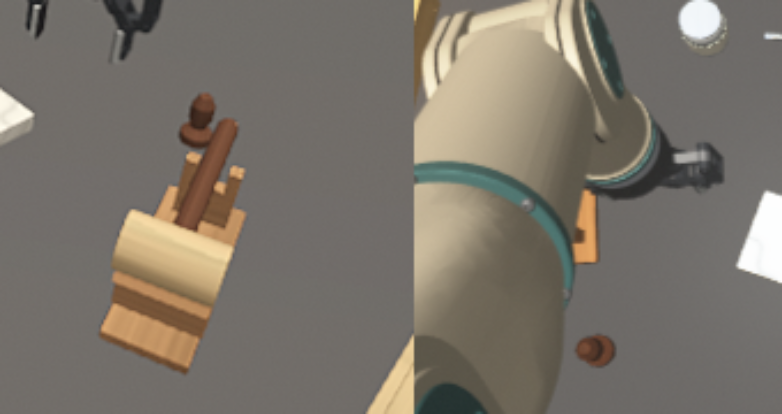

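The scene crop shows the mallet seated: head down in the trough, handle between the prongs, slicker at (195,120) untouched. Next I go beside the slab to line it up with the dock axis.

>>> send_rows(series=[[85,[-0.27,-0.36,0],[0,0,-0.45]],[85,[-0.28,-0.36,0],[0,0,-0.45]],[85,[-0.28,-0.36,0],[0,0,-0.45]],[85,[-0.28,-0.36,-0.2],[0,0,-0.45]],[85,[-0.28,-0.36,-0.4],[0,0,-0.45]],[85,[-0.28,-0.36,-0.5],[0,0,-0.45]],[85,[0,0,-0.5],[0,0,-0.45]],[85,[0,0,-0.5],[0,0,-0.19]]])

```text
clock: 12.28
eef_pos: [419.8, 52.7, 68.5]
tool_rot: [-3.129, -0.014, 3.088]
force: [-0.3, -0.7, 0.3]
width: 85.1
gripper_force: 0.0
```

>>> send_rows(series=[[85,[0,0,0],[0,0,0]],[85,[0,0,0],[0,0,0]],[85,[0,0,0],[0,0,0]]])

```text
clock: 12.65
eef_pos: [420.7, 51.4, 70.4]
tool_rot: [-3.129, -0.011, 3.088]
force: [-0.6, -0.8, 0.0]
width: 84.8
gripper_force: 0.0
```

```bash
python3 s.py; python3 -c "
from h import *
print(sensors.read_state()['qpos'].round(2))"
```

```text
[420.7  51.4  70.4] [180.72 359.35 176.94] [-0.6 -0.8  0. ]
[-0.14  0.66 -0.08  2.26  0.25  0.24  1.07]
```

>>> send_rows(series=[[85,[0.2,0,-0.2],[0,0,-0.18]],[85,[0,0,-0.3],[0,0,0]],[85,[0,0,-0.3],[0,0,0]],[85,[0,0,0],[0,0,0]],[85,[0,0,0],[0,0,0]]])

```text
clock: 13.28
eef_pos: [431.8, 50.0, 26.0]
tool_rot: [-3.126, -0.015, 3.071]
force: [0.5, -1.0, 0.3]
width: 85.0
gripper_force: 0.0
```

```bash
python3 s.py; python3 -c "
from h import *
print(sensors.read_state()['qpos'].round(2))"
```

```text
[431.8  50.   26. ] [180.89 359.14 175.95] [ 0.5 -1.   0.3]
[-0.03  0.78 -0.23  2.24  0.83  0.24  0.49]
```

>>> send_rows(series=[[85,[0,0,-0.08],[0,0,0]],[85,[0,0,-0.06],[0,0,0]],[85,[0,0,0],[0,0,0]]])

```text
clock: 13.65
eef_pos: [431.8, 50.1, 18.0]
tool_rot: [-3.126, -0.014, 3.072]
force: [0.4, -0.7, -0.7]
width: 84.6
gripper_force: 0.0
```

>>> send_rows(series=[[85,[0,0,-0.05],[0,0,0]],[85,[0,0,0],[0,0,0]],[85,[0,0,0],[0,0,0]]])

```text
clock: 14.02
eef_pos: [431.4, 50.0, 14.6]
tool_rot: [-3.126, -0.015, 3.072]
force: [0.5, -0.0, -0.0]
width: 84.6
gripper_force: 0.0
```

>>> send_rows(series=[[85,[0.15,-0.01,0],[0,0,0]],[85,[0.15,-0.01,0],[0,0,0]],[85,[0.15,-0.01,0],[0,0,0]],[85,[0.15,-0.01,0],[0,0,0]],[85,[0.15,-0.01,0],[0,0,0]],[85,[0.15,-0.01,0],[0,0,0]],[85,[0.15,-0.01,0],[0,0,0]],[85,[0.1,-0.01,0],[0,0,0]]])

```text
clock: 15.02
eef_pos: [498.1, 44.5, 14.0]
tool_rot: [-3.124, -0.02, 3.072]
force: [-6.0, 1.2, 1.3]
width: 85.0
gripper_force: 3.4
```

>>> send_rows(series=[[85,[0,0,0],[0,0,0]],[85,[0,0,0],[0,0,0]]])

```text
clock: 15.28
eef_pos: [499.2, 44.5, 14.1]
tool_rot: [-3.125, -0.018, 3.071]
force: [-3.4, -1.1, -2.8]
width: 85.0
gripper_force: 2.1
```

```bash
cat > slab.py <<'E'
from h import *
home=np.array([553.3,-317.2]); X=np.array([-.0698,-.9976]); Y=np.array([.9976,-.0698])
for n in('top','scene'):
    d=cam(n); P=cloud(d); hsv=cv2.cvtColor(d['img'],cv2.COLOR_RGB2HSV)
    m=(hsv[:,:,1]<45)&(hsv[:,:,2]>150)&(P[:,:,2]>20.5)&(P[:,:,2]<27)&(P[:,:,0]>420)&(P[:,:,0]<680)&(P[:,:,1]>-400)&(P[:,:,1]<150)
    m=m.astype(np.uint8); c=cv2.findContours(m,0,1)[0]
    if not c: print(n,'none'); continue
    c=max(c,key=cv2.contourArea); k=np.zeros_like(m); cv2.drawContours(k,[c],-1,1,-1)
    p=P[(k>0)&(m>0)][:,:2]; r=cv2.minAreaRect(p.astype(np.float32)); q=(np.array(r[0])-home)
    L=(p-home)@np.c_[X,Y]
    print(n,np.round(r[0],1),np.round(r[1],1),round(r[2],2),'dock xy',(q@X).round(1),(q@Y).round(1),'x rng',np.percentile(L[:,0],[.5,99.5]).round(1),'y rng',np.percentile(L[:,1],[.5,99.5]).round(1))
    cv2.imwrite(f'pics/{n}_s.png',d['img'][:,:,::-1])
s=sensors.read_state(); q=s['eef_pos'][:2]-home; print('tcp',s['eef_pos'].round(1),'dock xy',(q@X).round(1),(q@Y).round(1),np.degrees(s['tool_rot']).round(1)%360,s['force'].round(1),s['clock'])
E
python3 slab.py
```

```text
top [ 610.6 -353.9] [2.8 3.4] 79.88 dock xy 32.6 59.7 x rng [31.3 34.1] y rng [57.8 61.2]
scene [558.   52.4] [122. 100.] 86.33 dock xy -369.1 -21.1 x rng [-429.2 -309.9] y rng [-68.3  28. ]
tcp [499.5  44.6  14.2] dock xy -357.2 -78.9 [181. 359. 176.] [-3.  -0.6 -2.2] 15.375
```

>>> send_rows(series=[[85,[0.1,-0.01,0],[0,0,0]],[85,[0.1,-0.01,0],[0,0,0]],[85,[0.1,-0.01,0],[0,0,0]],[85,[0.04,0,0],[0,0,0]],[85,[0,0,0],[0,0,0]],[85,[0,0,0],[0,0,0]]])

```text
clock: 16.12
eef_pos: [521.5, 43.5, 14.8]
tool_rot: [-3.126, -0.014, 3.072]
force: [-2.4, -0.1, -1.9]
width: 85.3
gripper_force: 1.0
```

```bash
python3 slab.py
```

```text
top [ 494.5 -351.5] [2.8 5.7] 11.21 dock xy 38.3 -56.2 x rng [35.9 41.4] y rng [-58.2 -54.5]
scene [581.3  51.7] [122.4  97.4] 85.86 dock xy -370.0 2.1 x rng [-429.7 -310.6] y rng [-44.7  50.2]
tcp [521.4  43.5  14.8] dock xy -357.6 -57.0 [180.9 359.2 176. ] [-1.7 -0.8 -1.5] 16.225
```

>>> send_rows(series=[[85,[-0.2,0,0],[0,0,0]],[85,[-0.2,0,0.2],[0,0,0]],[85,[0,0,0.5],[0,0,-0.9]],[85,[0,0,0.5],[0,0,-1]],[85,[0.1,0.1,0.3],[0,0,-1]],[85,[0.1,0.1,0],[0,0,-1]],[85,[0.1,0.1,0],[0,0,-1]],[85,[0.1,0.1,0],[0,0,-1]]])

```text
clock: 17.23
eef_pos: [520.7, 67.7, 105.7]
tool_rot: [-3.127, -0.014, 2.555]
force: [-0.6, -0.2, 0.3]
width: 85.2
gripper_force: 0.0
```

>>> send_rows(series=[[85,[0.15,0.15,0],[0,0,-1]],[85,[0.15,0.15,0],[0,0,-1]],[85,[0.15,0.15,0],[0,0,-1]],[85,[0.15,0.15,0],[0,0,-1]],[85,[0.15,0.15,0],[0,0,-1]],[85,[0.15,0.15,0],[0,0,-1]],[85,[0.15,0.15,0],[0,0,-1]],[85,[0.1,0.15,0],[0,0,-1]]])

```text
clock: 18.23
eef_pos: [589.8, 139.9, 105.6]
tool_rot: [-3.127, -0.015, 1.857]
force: [-0.8, -0.0, 0.6]
width: 84.7
gripper_force: 0.0
```

>>> send_rows(series=[[85,[0,0,0],[0,0,-1]],[85,[0,0,0],[0,0,-1]],[85,[0,0,0],[0,0,-1]],[85,[0,0,0],[0,0,0]],[85,[0,0,0],[0,0,0]]])

```text
clock: 18.85
eef_pos: [589.6, 139.6, 105.1]
tool_rot: [-3.126, -0.015, 1.599]
force: [-0.9, 0.0, 0.4]
width: 85.2
gripper_force: 0.0
```

```bash
python3 slab.py
```

```text
top [580.   47.7] [118.8  95.9] 86.28 dock xy -365.9 1.1 x rng [-423.3 -307.1] y rng [-45.8  48.1]
scene [582.1  51.6] [122.6  97.4] 85.93 dock xy -369.9 3.0 x rng [-430.  -310.7] y rng [-43.2  50.2]
tcp [589.7 139.5 104.9] dock xy -458.1 4.5 [180.9 359.1  91.6] [ 0.3 -0.1 -0.1] 18.95
```

>>> send_rows(series=[[65,[-0.03,0.02,-0.2],[-0.09,-0.09,-0.56]],[65,[-0.03,0.02,-0.3],[-0.09,-0.09,-0.56]],[65,[0,0,-0.4],[0,0,0]],[65,[0,0,-0.3],[0,0,0]],[65,[0,0,-0.2],[0,0,0]],[65,[0,0,0],[0,0,0]],[65,[0,0,0],[0,0,0]]])

```text
clock: 19.82
eef_pos: [586.7, 141.9, 21.1]
tool_rot: [3.14, -0.0, 1.5]
force: [0.7, 0.5, 0.2]
width: 65.0
gripper_force: 0.0
```

```bash
python3 slab.py
```

```text
top [580.3  48.2] [119.6  95.1] 85.95 dock xy -366.4 1.4 x rng [-425.3 -307.2] y rng [-45.8  48.4]
scene [581.5  49.9] [121.2  97.6] 86.9 dock xy -368.2 2.5 x rng [-427.1 -309.6] y rng [-44.5  50.5]
tcp [586.8 141.9  21.4] dock xy -460.4 1.4 [179.9   0.   85.9] [-0.  -0.4  0.1] 19.925
```

>>> send_rows(series=[[65,[-0.01,-0.15,0],[0,0,0]],[65,[-0.01,-0.15,0],[0,0,0]],[65,[-0.02,-0.25,0],[0,0,0]],[65,[-0.02,-0.3,0],[0,0,0]],[65,[-0.02,-0.3,0],[0,0,0]],[65,[-0.02,-0.3,0],[0,0,0]],[65,[-0.02,-0.3,0],[0,0,0]],[65,[-0.03,-0.3,0],[0,0,0]]])

```text
clock: 20.92
eef_pos: [577.8, 20.5, 20.9]
tool_rot: [3.14, -0.003, 1.501]
force: [0.6, 6.7, 0.7]
width: 65.1
gripper_force: 3.0
```

>>> send_rows(series=[[65,[-0.02,-0.3,0],[0,0,0]],[65,[-0.02,-0.3,0],[0,0,0]],[65,[-0.02,-0.3,0],[0,0,0]],[65,[-0.02,-0.3,0],[0,0,0]],[65,[-0.02,-0.3,0],[0,0,0]],[65,[-0.02,-0.25,0],[0,0,0]],[65,[-0.01,-0.1,0],[0,0,0]],[65,[0,0,0],[0,0,0]]])

```text
clock: 21.92
eef_pos: [569.7, -91.9, 20.9]
tool_rot: [3.14, -0.001, 1.499]
force: [1.1, 2.5, 2.1]
width: 65.2
gripper_force: 1.7
```

```bash
python3 slab.py
```

```text
top [ 676.  -314.2] [2.1 0. ] -153.93 dock xy -11.5 122.2 x rng [-12.1 -11. ] y rng [121.3 123.1]
scene [ 566.5 -162.2] [124.6  96.5] 86.77 dock xy -155.6 2.4 x rng [-213.6  -94.9] y rng [-44.4  50. ]
tcp [569.7 -91.9  20.8] dock xy -225.9 0.6 [179.9   0.   85.9] [0.2 2.5 0.7] 22.025
```

>>> send_rows(series=[[65,[-0.01,-0.15,0],[0,0,0]],[65,[-0.01,-0.15,0],[0,0,0]],[65,[-0.01,-0.15,0],[0,0,0]],[65,[-0.02,-0.15,0],[0,0,0]],[65,[-0.01,-0.15,0],[0,0,0]],[65,[-0.01,-0.15,0],[0,0,0]],[65,[-0.01,-0.15,0],[0,0,0]],[65,[0,0,0],[0,0,0]]])

```text
clock: 23.02
eef_pos: [564.9, -154.4, 20.8]
tool_rot: [3.141, -0.001, 1.5]
force: [0.8, 5.0, 2.2]
width: 65.1
gripper_force: 2.3
```

```bash
python3 slab.py; python3 - <<'E'
import cv2
a=cv2.imread('pics/scene_s.png')[120:260,180:380]; cv2.imwrite('pics/c5.png',cv2.resize(a,None,fx=3.5,fy=3.5))
E
```

```text
top [ 532.5 -192. ] [37.5 41.1] 31.0 dock xy -123.4 -29.5 x rng [-142.2 -105.7] y rng [-46.8  -4. ]
scene [ 598.1 -238.2] [138.6  55.8] 59.99 dock xy -81.9 39.2 x rng [-150.4  -32. ] y rng [-11.4  49.4]
tcp [ 564.9 -154.4   20.8] dock xy -163.2 0.2 [180.   0.  86.] [1.2 5.1 3.1] 23.125
```

View pics/c5.png

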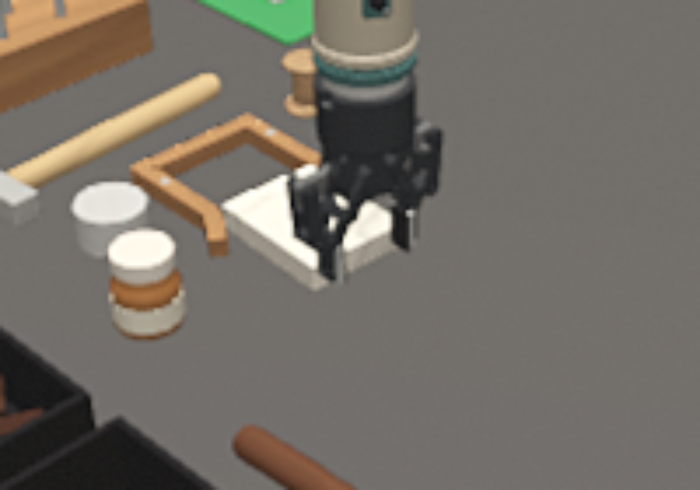

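The crop shows the slab square to the dock, its front edge just between the flares, with both fingers on its near end. Continuing slowly.

>>> send_rows(series=[[65,[-0.01,-0.1,0],[0,0,0]],[65,[0,-0.1,0],[0,0,0]],[65,[-0.01,-0.1,0],[0,0,0]],[65,[-0.01,-0.1,0],[0,0,0]],[65,[0,-0.1,0],[0,0,0]],[65,[-0.01,-0.1,0],[0,0,0]],[65,[-0.01,-0.1,0],[0,0,0]],[65,[0,0,0],[0,0,0]]])

```text
clock: 24.12
eef_pos: [562.0, -195.7, 20.8]
tool_rot: [3.141, -0.001, 1.501]
force: [0.7, 6.5, 3.1]
width: 65.1
gripper_force: 3.2
```

```bash
python3 slab.py
```

```text
top [ 523.3 -249.6] [61.6 57.1] 34.41 dock xy -65.4 -34.7 x rng [-98. -31.] y rng [-46.8   3.5]
scene [ 595.8 -277. ] [125.6  53. ] 62.3 dock xy -43.0 39.6 x rng [-106.6   11. ] y rng [-6.8 49.4]
tcp [ 562.  -195.7   20.8] dock xy -121.9 0.2 [180.  359.9  86. ] [2.2 6.2 3.8] 24.225
```

Front is at about +10, with no jamming (6 N). Remaining travel is about 50 mm.

>>> send_rows(series=[[65,[-0.01,-0.1,0],[0,0,0]],[65,[-0.01,-0.1,0],[0,0,0]],[65,[-0.01,-0.1,0],[0,0,0]],[65,[0,-0.1,0],[0,0,0]],[65,[-0.01,-0.1,0],[0,0,0]],[65,[-0.01,-0.1,0],[0,0,0]],[65,[0,-0.05,0],[0,0,0]],[65,[0,0,0],[0,0,0]]])

```text
clock: 25.22
eef_pos: [559.0, -233.4, 20.8]
tool_rot: [3.141, -0.003, 1.501]
force: [1.0, 8.4, 4.9]
width: 65.3
gripper_force: 4.2
```

>>> send_rows(series=[[65,[0,-0.04,0],[0,0,0]],[65,[0,-0.04,0],[0,0,0]],[65,[0,0,0],[0,0,0]]])

```text
clock: 25.6
eef_pos: [558.9, -237.9, 20.8]
tool_rot: [-3.142, -0.003, 1.502]
force: [-0.0, 8.4, 5.4]
width: 64.8
gripper_force: 4.5
```

```bash
python3 slab.py
```

```text
top [ 518.6 -304. ] [71.6 68. ] 33.29 dock xy -10.7 -35.6 x rng [-53.1  34.6] y rng [-46.7   8.4]
scene [ 593.9 -318.7] [130.3  49. ] 63.89 dock xy -1.3 40.6 x rng [-68.5  51.2] y rng [-3.5 49.9]
tcp [ 558.9 -237.9   20.8] dock xy -79.5 0.1 [180.  359.8  86. ] [1.4 8.5 5.6] 25.7
```

>>> send_rows(series=[[65,[0,-0.04,0],[0,0,0]],[65,[0,-0.04,0],[0,0,0]],[65,[-0.01,-0.03,0],[0,0,0]],[65,[0,0,0],[0,0,0]]])

```text
clock: 26.2
eef_pos: [558.7, -243.5, 20.8]
tool_rot: [3.141, -0.004, 1.502]
force: [1.3, 11.3, 4.8]
width: 64.9
gripper_force: 5.2
```

>>> send_rows(series=[[65,[0,-0.03,0],[0,0,0]],[65,[0,0,0],[0,0,0]]])

```text
clock: 26.45
eef_pos: [558.6, -243.6, 20.8]
tool_rot: [-3.141, -0.006, 1.503]
force: [0.9, 13.4, 7.1]
width: 64.8
gripper_force: 6.8
```

```bash
python3 slab.py
```

```text
top [ 516.7 -312.6] [75.6 72.2] 33.86 dock xy -2.0 -36.8 x rng [-45.   43.7] y rng [-46.8   9.7]
scene [ 594.4 -322.6] [122.4  48.5] 64.67 dock xy 2.5 41.4 x rng [-60.3  53.9] y rng [-0.3 49.8]
tcp [ 558.6 -243.6   20.8] dock xy -73.8 0.2 [180.  359.7  86.1] [ 0.8 12.5  7.3] 26.55
```

>>> send_rows(series=[[65,[0,-0.05,0],[0,0,0]],[65,[0,-0.05,0],[0,0,0]],[65,[0,0,0],[0,0,0]],[65,[0,0,0],[0,0,0]]])

```text
clock: 27.05
eef_pos: [558.6, -243.9, 20.8]
tool_rot: [-3.139, -0.013, 1.505]
force: [-0.7, 24.0, 10.4]
width: 65.2
gripper_force: 11.8
```

```bash
python3 slab.py
```

```text
top [ 517.8 -315.1] [76.7 73.3] 33.89 dock xy 0.4 -35.6 x rng [-44.8  49.1] y rng [-46.6  11.9]
scene [ 593.5 -324.6] [121.7  48.2] 64.08 dock xy 4.6 40.6 x rng [-57.8  54.9] y rng [-2.  49.3]
tcp [ 558.5 -243.9   20.8] dock xy -73.5 0.1 [180.1 359.3  86.2] [-1.5 23.9 11.2] 27.15
```

Stalled at 24 N with no further motion, so the slab is likely against the wall. Backing off to check.

>>> send_rows(series=[[65,[0,0.2,0],[0,0,0]],[65,[0,0.4,0],[0,0,0]],[65,[0,0.4,0.5],[0,0,0]],[65,[0,0.7,0.6],[0,0,0]],[65,[-0.2,0.8,0.6],[0,0,0]],[65,[-0.2,0.8,0.6],[0,0,0]],[65,[-0.2,0.8,0],[0,0,0]],[65,[0,0.8,0],[0,0,0]]])

```text
clock: 28.15
eef_pos: [521.1, 37.4, 159.1]
tool_rot: [3.141, 0.003, 1.497]
force: [-0.3, 0.3, 0.3]
width: 64.9
gripper_force: 0.0
```

```bash
python3 slab.py; python3 - <<'E'
import cv2,numpy as np
a=cv2.imread('pics/scene_s.png')[100:330,180:500]; b=cv2.imread('pics/top_s.png')[165:275,380:500]
cv2.imwrite('pics/c6.png',np.hstack([cv2.resize(b,(436,400),interpolation=2),cv2.resize(a,(360,400))]))
E
```

```text
top [ 553.7 -316.7] [120.2  95.3] 85.93 dock xy -0.5 0.4 x rng [-59.8  58.6] y rng [-46.5  47.3]
scene [ 551.3 -311.1] [121.2 104.4] 85.25 dock xy -5.9 -2.4 x rng [-64.5  53.8] y rng [-48.   49.3]
tcp [521.8  43.6 159. ] dock xy -357.7 -56.6 [179.9 359.9  86.3] [-0.6  0.   0.2] 28.25
```

View pics/c6.png

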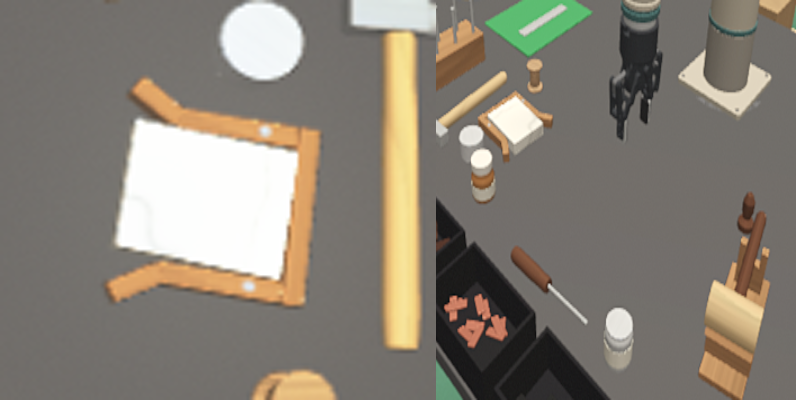

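The slab sits flush against the back wall, at dock offset (-0.5, 0.4) mm. The mallet is in its rest and the bystanders haven't moved.

```bash
python3 -c "
from cell import ctrl
print(ctrl.finish_job())"
```

```text
the job is handed in; nothing more can be done
None
```

The slab is home in the dock (the camera puts it within about 1 mm of dock_home), the mallet is seated in its rest, the bystanders look untouched in the last pictures, and the job was handed in at about 28 s.

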